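Free the spoon rack and hold it level

TASK

Slide the cross divider along the drawer's rails to its end stop, away from the drawer front, so that it no longer bars the spoon rack. Then lift the spoon rack by its arched handle with both spoons in it, keeping it level all the way, until its whole base is higher than the drawer's side rails, and finish while still holding it there over the drawer, level and still, carried by the gripper alone. Leave the divider at its stop and do not disturb the covered plate, the pot lid or the mug.

Things in the scene. Friction and masses are not known exactly. Their poses are not given: they have to be found in the camera images.
- drawer: fixed open drawer, lime sides, dark grey floor; origin on the worktop under its middle. x runs across it (sides at -158 and +158 mm, 60 mm high), y along its depth (lime front panel at -299, 126 mm high; back wall +283; lime cabinet from +295 to +455, 158 mm high). Floor 12 mm up. Over each side a 12 mm steel rail along y, its axis 115 and top 121 mm above the worktop
- divider (a joint): slide of the cross divider along drawer y, m: 0 is 120 mm before the drawer's middle, 0.32 is the end stop at the back (+y), 200 mm past the middle. About 1.5 N friction; stays where left. Aluminium bar across the drawer, 290 x 36 mm, underside 108 and top 122 mm above the worktop, a grey runner 44 mm wide on each rail. Starts above the rack
- divider_grip (a point): centre of the upright grey grip fin on the middle of the divider: 50 mm along the bar (drawer x), 14 mm thick (drawer y), 30 mm high, from the bar's top to 152 mm above the worktop; this point is 137 mm above the worktop. Axes as the drawer's
- rack_mid (a point): centre of the white plastic spoon rack, 40 mm above its underside. It stands loose on the drawer floor, 160 mm (own x) by 162 mm (own y), 0.2 to 0.4 kg, six open lanes along x, walls 24 mm high; its z is up when level
- rack_handle (a point): centre of the rack's handle bar, 72 mm above the rack's underside. The bar runs along rack x over its middle, 160 mm long, an upright at each end; 14 mm wide (rack y), 16 mm high (64 to 80 mm above the underside), free below. The rack's weight is centred under this point. Axes as the rack's
- spoon_long_mid (a point): middle of the longer plastic spoon (144 mm long, bowl 21 mm wide), lying loose in a lane of the rack, bowl towards rack +x; 3 mm above its underside
- spoon_short_mid (a point): middle of the shorter plastic spoon (120 mm), lying loose in another lane of the rack; 3 mm above its underside
- plate_mid (a point): bystander: divided plate with its cover clipped on, 146 x 176 x 43 mm, in the back half of the drawer; point 20 mm above its underside
- lid_mid (a point): bystander: small aluminium pot lid, 104 mm across, 36 mm high with its knob, in the back half of the drawer; point 18 mm above its underside
- beaker_mid (a point): bystander: white plastic mug 70 mm across, 80 mm high, on the worktop in front of the drawer front; point half-way up
Not all that is in view belongs to the job. What is shaped like the part that bears rack_mid but red is not meant.

How it is judged:
By the outcome, as a careful person would: the job done as asked, in the order asked, and still so for the second after the job is handed in, while the arm keeps its last pose, push and grip.
It also fails if it takes over 48 s, if anything falls off the work surface, if the arm or the gripper's body presses on something with over 40 N, if the wrist force passes 120 N, or if a joint passes its speed limit or range.

ROBOT

A 6-joint arm with a two-finger parallel gripper is mounted at the origin on the work surface. World frame = base frame: x ahead of the robot, y to its left, z up, the work surface at z = 0. Lengths are in m, angles in rad, forces in N, time in s.
With the tool pointing down it reaches from about 0.375 to 0.825 m from the base axis. Payload 5.5 kg.
Tool frame: the origin (TCP) lies on the front face of the gripper's body, between the roots of the fingers; the fingertips stand 73 mm ahead of it and the grasp point (between the pads) lies 54 mm ahead of it; z points along the fingers, y is the direction in which the jaws open and shut (so a half turn about z gives the same grasp; the last joint's range is limited). The gripper opens to 85 mm and grips with 20 to 120 N. Pads are 22 mm wide; open, the fingers measure 114 mm over their backs; the gripper's body (76 mm by 85 mm) begins 54 mm behind the grasp point. The pads swing forward as they close: fully open they stand 13 mm farther back than shut.
Start: joints at [-1.18, 0.314, -0.047, 1.21, 0, 1.571], TCP at [0.229, -0.555, 0.304] pointing down, gripper open.
Joint ranges: [-2.67, 2.67], [-0.69, 1.73], [-1.03, 1.25], [-2.08, 2.16], [-1.42, 1.45], [-3.14, 3.14]. Speed limits (rad/s): [2.39, 2.39, 3.01, 3.14, 3.14, 3.14].

INTERFACE

Orientations are given as a unit quaternion [w, x, y, z].
In Python, from cell import manip gives the robot as it stands. The module is installed in compiled form; this text tells all that it offers.
- The arm moves only by the shell command python3 -m handwheel 'ROWS' [OPENING] [FORCE]. ROWS is JSON, a list of rows, each a list of 2 entries, a list of its own where there are three numbers: the shift along the tool's x, y, z in mm, then the turn about the tool's z in degrees. A call has exactly 8 rows; each row is the pose to reach, as a shift and turn from the pose commanded when the call began, along the tool's axes at that moment; what a row does not reach only later rows make up. A row lasts 1/10 s, in which the tool goes at most 50 mm and 8.59 degrees, less where a joint would pass 70% of its speed; a pose out of reach is approached as far as the arm can. A call with a gripper value outside its range is refused whole. OPENING is the closure, from 0 (fully open) to 1 (shut), set as the call begins (- or left out, the last holds). The fingers move at their own pace and stop on an object; FORCE is the grip in N (left out, the last holds). Time passes only in rows, so rows that repeat a pose let the fingers close, or fill a call up. It gives the time, the measured TCP pose, the force and the opening at its end, in the units of the state.
- manip.get_obs(): the state, without advancing time (a new reading comes with each control period).
- manip.capture(name): name is "side" or "top" or "wrist"; returns a dict with "pixels" (480x640x3 uint8, red, green, blue), "depth" (480x640 float32, m along the optical axis (not along the pixel's ray), 0 where there is no reading), "fx", "fy", "cx", "cy" (pixels), "pose" (4x4, takes a point from camera to world coordinates); the wrist camera has in their place "hand_eye" (4x4, takes a point from camera to tool coordinates, whose origin is the TCP and whose axes are the flange's). Camera axes: x right, y down, z forward; pixel columns grow to the right and rows downward; lengths in m; the calibration is good to about 2 mm. A picture is of the moment at which its call begins: read the wrist's pose just before it.
- manip.hand_in(): hands the job in, once; it reports no verdict.
The state is a dict: "time_s": time; "qpos": joint angles; "dq": joint speeds; "effort": joint torques, N m; "ee_pos": TCP position; "ee_rot": TCP orientation; "contact_force": force on the tool from outside, world axes, zero at the start; "wrist_torque": the same for the moment, N m; "grip_width": finger opening in m.
Only numpy, scipy, OpenCV 4.12 (cv2) and the standard library are available. Lean on these libraries where they do the work, as an engineer would, in place of code of your own. Each camera call takes 0.05 s, during which the arm holds its last target.

## Working session

There is one attempt and no reset: what is moved stays moved. The work goes in short steps, Python scripts to look and compute and a shell command to move; the robot and the scene stay as the last step left them, time stands still between calls to the robot, and variables do not carry over. Pictures are saved under pics/ and viewed, and the job is handed in when it is done.

```bash
mkdir -p pics; python3 - <<'E'
from cell import manip
import cv2,numpy as np
o=manip.get_obs(); print({k:np.round(v,4).tolist() for k,v in o.items()})
for n in ["side","top"]:
    c=manip.capture(n); cv2.imwrite(f"pics/{n}0.png",c["pixels"][:,:,::-1]); np.savez(f"pics/{n}0.npz",**c)
    print(n,c["fx"],c["fy"],c["cx"],c["cy"]);print(np.round(c["pose"],4))
E
```

```text
{'time_s': 0.0, 'qpos': [-1.18, 0.3142, -0.0481, 1.2101, 0.0, 1.5708], 'dq': [-0.0014, -0.003, 0.0015, -0.0019, 0.0, -0.0009], 'effort': [0.0043, -53.9597, 33.9745, 0.0192, 0.0003, 0.0], 'ee_pos': [0.2284, -0.5544, 0.303], 'ee_rot': [-0.0008, 0.981, 0.1941, -0.0001], 'contact_force': [-0.3333, -1.6042, 0.3966], 'wrist_torque': [-0.0556, 0.05, -0.0088], 'grip_width': 0.0853}
side 530.9180367764411 530.9180367764411 318.6965734629994 236.70549722453967
[[-0.818  -0.4126  0.4008 -0.0713]
 [-0.575   0.565  -0.5918  0.6429]
 [ 0.0178 -0.7145 -0.6994  1.0398]
 [ 0.      0.      0.      1.    ]]
top 604.9140553032449 604.9140553032449 319.9634757651817 242.1813916007438
[[-0.0304 -0.998   0.056   0.3853]
 [-0.9992  0.0317  0.0223 -0.1602]
 [-0.024  -0.0552 -0.9982  1.3365]
 [ 0.      0.      0.      1.    ]]
```

View pics/side0.png

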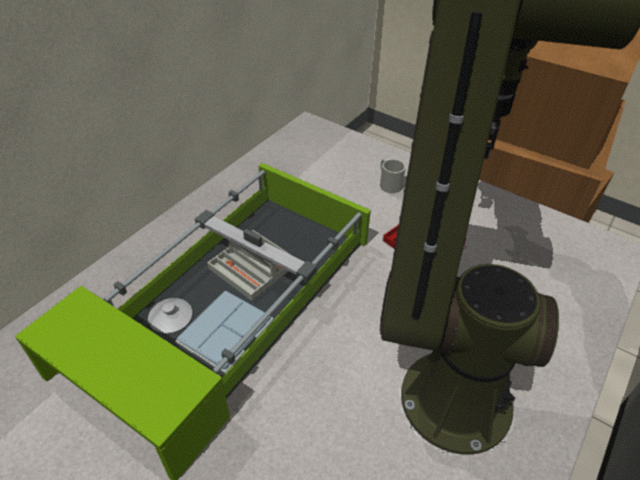

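View pics/top0.png

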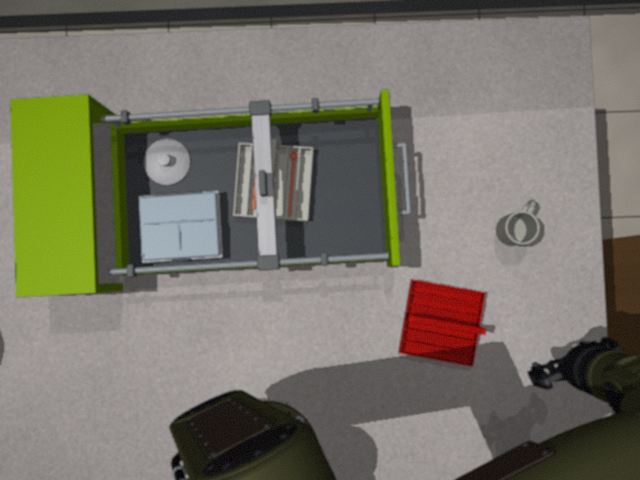

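The top view shows the drawer with its front panel at about (388,180) and the cabinet on the left. The divider bar crosses at (264,185) with a dark fin at (263,182), and the white rack is under it at (275,182). The plate is at (180,227), the lid at (167,161), the mug at (522,228), and the red decoy rack at (443,322). I'll crop in close next.

```bash
python3 - <<'E'
import cv2,numpy as np
a=np.load("pics/top0.npz")["pixels"][:,:,::-1]
b=np.load("pics/side0.npz")["pixels"][:,:,::-1]
cv2.imwrite("pics/topc.png",cv2.resize(a[85:285,220:330],None,fx=3,fy=3,interpolation=cv2.INTER_CUBIC))
cv2.imwrite("pics/sidec.png",cv2.resize(b[170:330,170:370],None,fx=3.5,fy=3.5,interpolation=cv2.INTER_CUBIC))
d=np.load("pics/top0.npz")["depth"]; print(d[182,255:325].round(3))
E
```

```text
[1.227 1.226 1.23  1.198 1.196 1.197 1.199 1.199 1.198 1.197 1.203 1.218
 1.228 1.224 1.224 1.225 1.226 1.237 1.27  1.333 1.331 1.332 1.33  1.336
 1.334 1.333 1.331 1.329 1.334 1.316 1.315 1.325 1.338 1.338 1.33  1.325
 1.327 1.333 1.333 1.331 1.333 1.316 1.312 1.333 1.334 1.334 1.327 1.325
 1.332 1.331 1.335 1.332 1.33  1.329 1.314 1.332 1.334 1.331 1.329 1.333
 1.334 1.333 1.333 1.341 1.333 1.339 1.339 1.335 1.334 1.336]
```

View pics/topc.png

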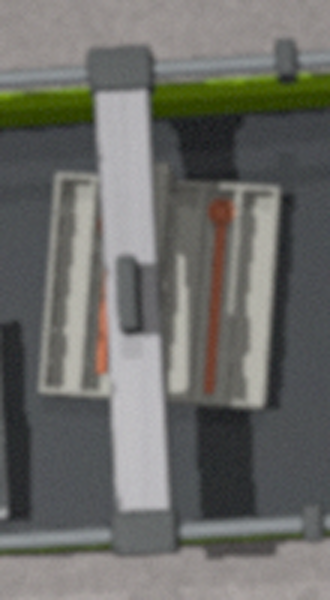

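View pics/sidec.png

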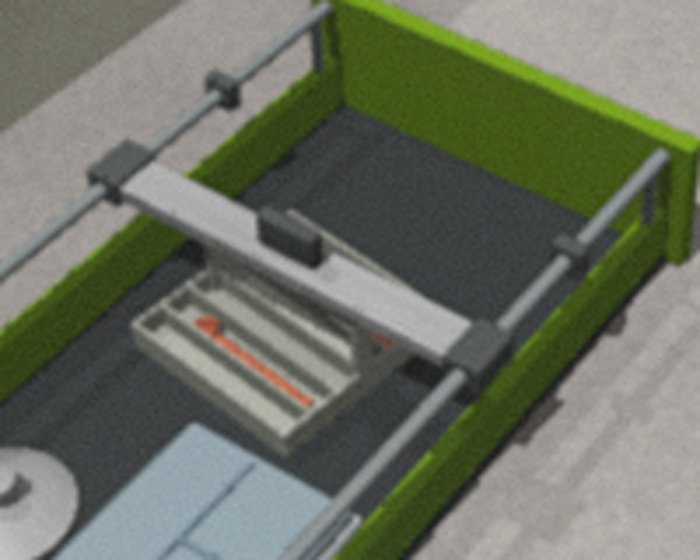

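Candidates for the fin are the dark block at (263,182) and the rail collars at (315,104) and (323,259). Only the first stands on the bar's middle, so I take it. For the rack there is the white one at (275,182) and the red one at (443,322), and I choose the white one. The crops show its handle beneath and just right of the bar, with orange spoons at (254,200) and (292,180). Next I measure.

```bash
cat > h.py <<'E'
import numpy as np,cv2
def cloud(c,P=None):
    d=c["depth"]; v,u=np.mgrid[0:d.shape[0],0:d.shape[1]]
    p=np.stack([(u-c["cx"])/c["fx"]*d,(v-c["cy"])/c["fy"]*d,d],-1)
    P=c["pose"] if P is None else P
    w=p@P[:3,:3].T+P[:3,3]; w[d==0]=np.nan
    return w
def ray(c,uv,z,P=None):
    P=c["pose"] if P is None else P
    uv=np.atleast_2d(uv).astype(float)
    r=np.c_[(uv[:,0]-c["cx"])/c["fx"],(uv[:,1]-c["cy"])/c["fy"],np.ones(len(uv))]@P[:3,:3].T
    t=(z-P[2,3])/r[:,2]
    return P[:3,3]+r*t[:,None]
E
python3 - <<'E'
import numpy as np,cv2
from h import *
R={}
for n in ["top","side"]:
    c=dict(np.load(f"pics/{n}0.npz")); w=cloud(c); px=c["pixels"].astype(int)
    hsv=cv2.cvtColor(c["pixels"],cv2.COLOR_RGB2HSV)
    x,y,z=w[...,0],w[...,1],w[...,2]
    reg=np.zeros(z.shape,bool)
    if n=="top": reg[165:205,245:285]=1
    else: reg[215:255,235:270]=1
    m=reg&(z>0.138)&(z<0.165)
    f=w[m]; print(n,"fin n",len(f),"mean",f.mean(0).round(4),"min",f.min(0).round(3),"max",f.max(0).round(3))
    # bright bar
    m=(hsv[...,1]<40)&(hsv[...,2]>120)&(z>0.108)&(z<0.135)&(x>0.45)&(x<0.85)&(y>-0.15)&(y<0.1)
    k,l,s,cc=cv2.connectedComponentsWithStats(m.astype(np.uint8)); 
    i=1+np.argmax(s[1:,4]); q=w[l==i]; r=cv2.minAreaRect((q[:,:2]*1000).astype(np.float32)); print(" bar",s[i],"rect",r,"z",np.median(q[:,2]).round(4))
    # rails: z 0.108..0.13, gray ; split
    m=(hsv[...,1]<60)&(z>0.105)&(z<0.13)
    q=w[m&(y>-0.25)&(y<0.25)&(x>0.4)&(x<0.95)]
    print(" x hist",np.histogram(q[:,0],bins=np.arange(0.4,0.96,0.02)))
E
```

```text
top fin n 187 mean [ 0.5733 -0.022   0.1499] min [ 0.549 -0.029  0.138] max [ 0.6   -0.014  0.157]
 bar [ 252  115   24  131 1982] rect ((584.3253784179688, -21.424272537231445), (268.6584167480469, 36.12272644042969), 1.5645506381988525) z 0.1211
 x hist (array([1276,  499,  180,  183,  174,  180,  174,  142,   93,  102,  160,
        177,  178,  174,  168,  215, 1470,  127,    0,    0,    0,    0,
          0,    0,    0,    0,    0]), array([0.4 , 0.42, 0.44, 0.46, 0.48, 0.5 , 0.52, 0.54, 0.56, 0.58, 0.6 ,
       0.62, 0.64, 0.66, 0.68, 0.7 , 0.72, 0.74, 0.76, 0.78, 0.8 , 0.82,
       0.84, 0.86, 0.88, 0.9 , 0.92, 0.94]))
side fin n 158 mean [ 0.5705 -0.0199  0.1494] min [ 0.547 -0.031  0.138] max [ 0.6   -0.013  0.157]
 bar [ 205  216   94   53 1003] rect ((584.3016357421875, -22.051166534423828), (267.8256530761719, 41.31228256225586), 0.752251148223877) z 0.1234
 x hist (array([1017,  200,  116,  118,  113,  107,  114,   96,   59,   58,   78,
         98,   99,   93,   97,  170,  839,   44,    0,    0,    0,    0,
          0,    0,    0,    0,    0]), array([0.4 , 0.42, 0.44, 0.46, 0.48, 0.5 , 0.52, 0.54, 0.56, 0.58, 0.6 ,
       0.62, 0.64, 0.66, 0.68, 0.7 , 0.72, 0.74, 0.76, 0.78, 0.8 , 0.82,
       0.84, 0.86, 0.88, 0.9 , 0.92, 0.94]))
```

```bash
python3 - <<'E'
import numpy as np,cv2
from h import *
for n in ["top","side"]:
    c=dict(np.load(f"pics/{n}0.npz")); w=cloud(c)
    hsv=cv2.cvtColor(c["pixels"],cv2.COLOR_RGB2HSV)
    x,y,z=w[...,0],w[...,1],w[...,2]
    m=(hsv[...,1]<60)&(z>0.108)&(z<0.13)&(y>-0.22)&(y<0.22)
    for lo,hi in [(0.39,0.44),(0.70,0.76)]:
        q=w[m&(x>lo)&(x<hi)]
        far=np.abs(q[:,1]+0.022)>0.04
        q=q[far]
        vx,vy,x0,y0=cv2.fitLine(q[:,[0,1]].astype(np.float32),cv2.DIST_HUBER,0,.001,.001).ravel()
        yy=np.array([-.2,0,.2]); print(n,"rail x at y -.2,0,.2",(x0+(yy-y0)*vx/vy).round(4),"angle from +y deg",np.degrees(np.arctan(-vx/vy)).round(2), "z",np.percentile(q[:,2],[50,95]).round(4))
    # green front panel top z~0.126
    g=(hsv[...,0]>30)&(hsv[...,0]<55)&(hsv[...,1]>120)&(z>0.115)&(z<0.135)&(y<-0.1)
    q=w[g]; print(n,"front",cv2.minAreaRect((q[:,:2]*1000).astype(np.float32)),np.median(q[:,2]))
E
```

```text
top rail x at y -.2,0,.2 [0.4208 0.4154 0.4099] angle from +y deg 1.56 z [0.1191 0.1256]
top rail x at y -.2,0,.2 [0.7357 0.7303 0.7248] angle from +y deg 1.55 z [0.1193 0.1258]
top front ((572.13427734375, -244.31039428710938), (349.7281799316406, 159.88381958007812), 13.852951049804688) 0.12494232235259062
side rail x at y -.2,0,.2 [0.4184 0.4131 0.4077] angle from +y deg 1.52 z [0.1209 0.1255]
side rail x at y -.2,0,.2 [0.7338 0.7281 0.7225] angle from +y deg 1.61 z [0.1204 0.1254]
side front ((578.9500732421875, -277.08038330078125), (360.2706604003906, 24.05175018310547), 1.8421845436096191) 0.12603132609535628
```

```bash
cat >> h.py <<'E'
def Rq(q):
    from scipy.spatial.transform import Rotation as R
    return R.from_quat([q[1],q[2],q[3],q[0]]).as_matrix()
def plan(o,tgt,head_deg):
    M=Rq(o["ee_rot"]); d=M.T@(np.array(tgt)-o["ee_pos"])
    h=np.degrees(np.arctan2(M[1,0],M[0,0])); t=-(head_deg-h)
    print("tcp",np.round(o["ee_pos"],4),"heading %.2f"%h,"shift mm",(d*1000).round(1),"turn %.2f"%((t+180)%360-180),"tilt deg",np.degrees(np.arccos(-M[2,2])).round(2))
E
python3 - <<'E'
from cell import manip
from h import *
plan(manip.get_obs(),[0.5725,-0.0215,0.303],1.55)
c=dict(np.load("pics/top0.npz"))
print("front panel edges",ray(c,[[382,180],[395,180]],0.126).round(4), "collar",ray(c,[[125,117],[130,270]],0.12).round(3),"plate",ray(c,[[221,192]],0.055).round(3))
E
```

```text
tcp [ 0.2284 -0.5544  0.3031] heading 22.39 shift mm [ 521.1 -361.6    0.7] turn 20.84 tilt deg 0.09
front panel edges [[ 0.5744 -0.2617  0.126 ]
 [ 0.5735 -0.2878  0.126 ]] collar [[0.724 0.26  0.12 ]
 [0.409 0.253 0.12 ]] plate [[0.571 0.077 0.055]]
```

```bash
python3 -m handwheel '[[[35,-24,0],2],[[75,-52,0],5],[[115,-80,0],8],[[155,-107,0],11],[[195,-135,0],14],[[235,-163,0],17],[[275,-191,0],20],[[315,-218,0],20.8]]' 0
python3 - <<'E'
from cell import manip
from h import *
plan(manip.get_obs(),[0.5725,-0.0215,0.303],1.55)
E
```

```text
time_s: 0.9
ee_pos: [0.4372, -0.2313, 0.3038]
ee_rot: [-0.0, 1.0, 0.013, -0.0]
contact_force: [0.7, 0.3, 1.6]
grip_width: 0.0857
tcp [ 0.4372 -0.2313  0.3038] heading 1.50 shift mm [ 140.7 -206.1    0.8] turn -0.05 tilt deg 0.01
```

```bash
python3 -m handwheel '[[[24,-35,0],0],[[48,-70,0],0],[[72,-105,0],0],[[96,-140,0],0],[[120,-175,0],0],[[135,-198,0],0],[[141,-207,0],0],[[141,-207,0],0]]'
python3 - <<'E'
from cell import manip
from h import *
o=manip.get_obs()
plan(o,[0.5725,-0.0215,0.303],1.55)
c=manip.capture("wrist"); cv2.imwrite("pics/w1.png",c["pixels"][:,:,::-1])
c["M"]=Rq(o["ee_rot"]);c["p"]=o["ee_pos"]; np.savez("pics/w1.npz",**c); print(c["hand_eye"].round(3),c["fx"],c["cx"],c["cy"])
E
```

```text
time_s: 1.7
ee_pos: [0.5721, -0.0214, 0.3033]
ee_rot: [0.0, 1.0, 0.015, -0.001]
contact_force: [-0.4, 0.1, -0.1]
grip_width: 0.0855
tcp [ 0.5721 -0.0214  0.3033] heading 1.71 shift mm [0.3 0.1 0.3] turn 0.16 tilt deg 0.06
[[-0.    -0.966 -0.26   0.066]
 [ 1.    -0.     0.001 -0.001]
 [-0.001 -0.26   0.966 -0.069]
 [ 0.     0.     0.     1.   ]] 409.09718369401196 319.0228670505276 239.65127826908807
```

View pics/w1.png

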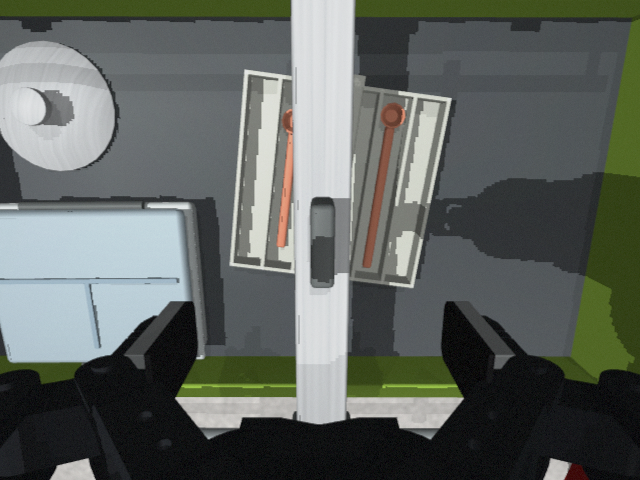

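The wrist view shows the fin at (322,242), between the fingers across the jaw axis. The rack is below it, turned a few degrees. The long and short spoons are at about (380,180) and (287,180).

```bash
python3 - <<'E'
from h import *
c=dict(np.load("pics/w1.npz")); T=np.eye(4);T[:3,:3]=c["M"];T[:3,3]=c["p"]; P=T@c["hand_eye"]
w=cloud(c,P); reg=np.zeros(w.shape[:2],bool); reg[190:295,300:345]=1
f=w[reg&(w[...,2]>0.147)&(w[...,2]<.16)]; r=cv2.minAreaRect((f[:,:2]*1000).astype(np.float32)); print("fin",r,np.median(f[:,2]))
hsv=cv2.cvtColor(c["pixels"],cv2.COLOR_RGB2HSV); px=c["pixels"]
y=w[...,1];x=w[...,0];z=w[...,2]
b=w[(z>.115)&(z<.13)&(px.min(-1)>110)&(abs(y+.022)<.04)&(x>.46)&(x<.70)]; print("bar",cv2.minAreaRect((b[:,:2]*1000).astype(np.float32)),np.median(b[:,2]))
# rack outline corners at wall top
pts=[[246,71],[451,98],[413,287],[231,265]]
print(ray(c,pts,0.036,P).round(4), [z[v,u].round(3) for u,v in [[248,74],[448,101],[411,284],[234,263]]])
m=(z>0.06)&(z<0.1)&(px.max(-1)-px.min(-1)<40)&(x>.45)&(x<.7)&(abs(y)<.15); q=w[m];print(len(q),np.argwhere(m)[:,::-1].min(0) if len(q) else 0,np.argwhere(m)[:,::-1].max(0) if len(q) else 0,cv2.minAreaRect((q[:,:2]*1000).astype(np.float32)))
E
```

```text
fin ((573.6097412109375, -22.901290893554688), (49.452152252197266, 13.538475036621094), 1.4116629362106323) 0.15116195884713102
bar ((579.9849853515625, -22.565229415893555), (240.90936279296875, 36.091285705566406), 1.6219663619995117) 0.12137184159479197
[[ 0.6789  0.0383  0.036 ]
 [ 0.664  -0.1211  0.036 ]
 [ 0.5059 -0.1056  0.036 ]
 [ 0.5217  0.054   0.036 ]] [np.float64(0.036), np.float64(0.035), np.float64(0.034), np.float64(0.036)]
558 [352  74] [365 166] ((643.3887939453125, -44.674888610839844), (58.49805450439453, 7.175104141235352), 1.5223485231399536)
```

```bash
python3 -m handwheel '[[[1,1,25],0],[[1,1,55],0],[[1,1,80],0],[[1,1,95],0],[[1,1,100],0],[[1,1,100],0],[[1,1,100],0],[[1,1,100],0]]'
python3 -m handwheel '[[[0,0,0],0],[[0,0,0],0],[[0,0,0],0],[[0,0,0],0],[[0,0,0],0],[[0,0,0],0],[[0,0,0],0],[[0,0,0],0]]' 1 25
python3 - <<'E'
from cell import manip
from h import *
o=manip.get_obs()
s=0.250;a=np.radians(1.55)
plan(o,[0.5735-s*np.sin(a),-0.0225+s*np.cos(a),o["ee_pos"][2]],1.55)
c=manip.capture("wrist"); cv2.imwrite("pics/w2.png",c["pixels"][:,:,::-1])
E
```

```text
time_s: 2.55
ee_pos: [0.5736, -0.0237, 0.2052]
ee_rot: [0.0, 1.0, 0.014, 0.001]
contact_force: [0.0, -0.6, -0.2]
grip_width: 0.0856
time_s: 3.35
ee_pos: [0.573, -0.0233, 0.204]
ee_rot: [-0.0, 1.0, 0.014, 0.0]
contact_force: [-0.3, 0.3, 1.9]
grip_width: 0.0134
tcp [ 0.573  -0.0233  0.204 ] heading 1.59 shift mm [   0.7 -250.8    0. ] turn 0.04 tilt deg 0.01
```

View pics/w2.png

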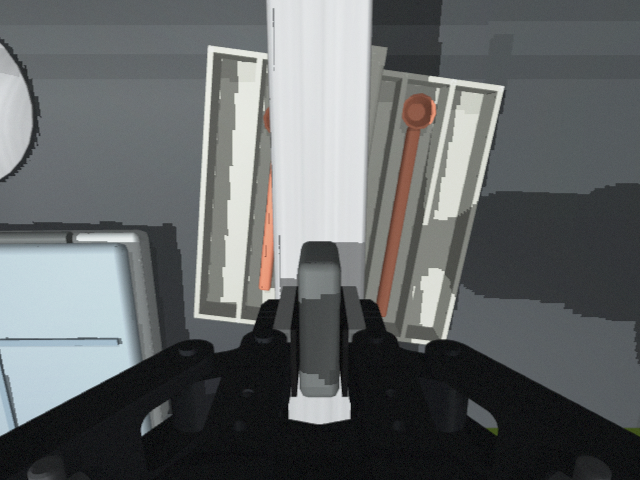

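The fin is gripped at (320,320) with an opening of 13.4 mm. Now I slide it towards the back.

```bash
python3 -m handwheel '[[[0,-10,0],0],[[0,-28,0],0],[[0,-50,0],0],[[0,-75,0],0],[[0,-100,0],0],[[0,-122,0],0],[[0,-138,0],0],[[0,-145,0],0]]'
python3 -m handwheel '[[[0,-10,0],0],[[0,-25,0],0],[[0,-42,0],0],[[0,-58,0],0],[[0,-72,0],0],[[0,-84,0],0],[[0,-90,0],0],[[0,-90,0],0]]'
```

```text
time_s: 4.2
ee_pos: [0.5715, 0.0678, 0.2039]
ee_rot: [-0.019, 0.999, 0.05, -0.004]
contact_force: [-13.0, -2.0, 12.9]
grip_width: 0.0138
time_s: 5.0
ee_pos: [0.5701, 0.1151, 0.2045]
ee_rot: [-0.037, 0.996, 0.083, -0.008]
contact_force: [-5.7, 1.7, -14.9]
grip_width: 0.0132
```

```bash
python3 - <<'E'
from cell import manip
from h import *
o=manip.get_obs()
print({k:np.round(v,3).tolist() for k,v in o.items()}); print(Rq(o["ee_rot"]).round(3))
for n in ["wrist","side"]:
    c=manip.capture(n); cv2.imwrite(f"pics/{n}3.png",c["pixels"][:,:,::-1])
E
```

```text
{'time_s': 5.0, 'qpos': [0.166, 0.343, -0.241, 0.996, 0.075, 3.142], 'dq': [-0.005, -0.001, -0.001, -0.001, 0.007, -0.0], 'effort': [0.726, -62.243, 40.588, -2.081, 1.066, -0.885], 'ee_pos': [0.57, 0.115, 0.205], 'ee_rot': [-0.037, 0.996, 0.083, -0.008], 'contact_force': [-5.708, 1.688, -14.909], 'wrist_torque': [-1.089, 0.798, -1.538], 'grip_width': 0.013}
[[ 0.986  0.164 -0.021]
 [ 0.165 -0.984  0.072]
 [-0.009 -0.075 -0.997]]
```

View pics/wrist3.png

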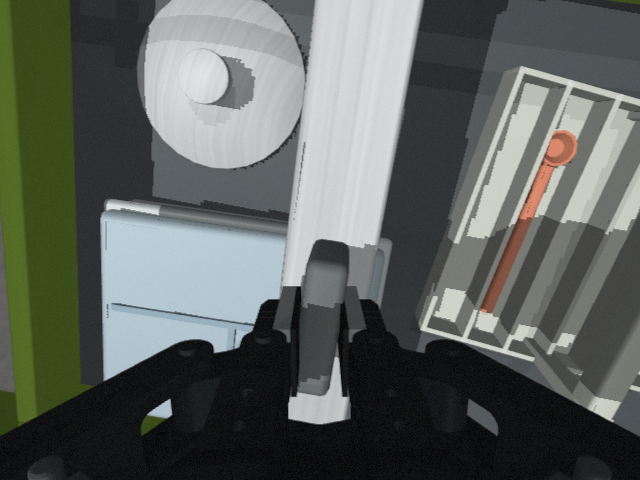

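View pics/side3.png

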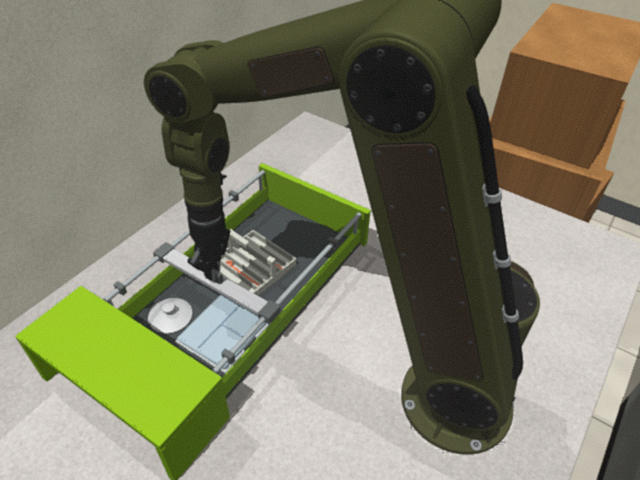

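Joint 6 has run into its limit (3.142), so the tool twisted and lagged. The picture shows the fin still in the jaws at (325,320) and the bar part-way along. I'll release, rise, make a half turn and take the fin again.

```bash
python3 -m handwheel '[[[0,0,0],0],[[0,0,0],0],[[0,0,0],0],[[0,0,0],0],[[0,0,-10],0],[[0,0,-30],0],[[0,0,-50],0],[[0,0,-70],0]]' 0
python3 - <<'E'
from cell import manip
from h import *
o=manip.get_obs()
plan(o,o["ee_pos"],181.55);print(o["qpos"])
E
```

```text
time_s: 5.9
ee_pos: [0.5739, 0.1095, 0.279]
ee_rot: [-0.037, 0.996, 0.083, -0.004]
contact_force: [0.6, 0.2, 0.2]
grip_width: 0.0853
tcp [0.5739 0.1095 0.279 ] heading 9.50 shift mm [0. 0. 0.] turn -172.05 tilt deg 4.27
[ 0.15571847  0.29551105 -0.13018587  1.14689262  0.07445335  3.1314279 ]
```

```bash
python3 -m handwheel '[[[0,0,0],-8],[[0,0,0],-16],[[0,0,0],-24],[[0,0,0],-32],[[0,0,0],-40],[[0,0,0],-48],[[0,0,0],-56],[[0,0,0],-64]]' 
python3 - <<'E'
from cell import manip
from h import *
o=manip.get_obs()
plan(o,o["ee_pos"],181.55);print(o["qpos"].round(3),Rq(o["ee_rot"]).round(3)[:,2])
E
```

```text
time_s: 6.7
ee_pos: [0.574, 0.1096, 0.2783]
ee_rot: [-0.033, 0.799, 0.6, 0.017]
contact_force: [-1.1, -0.2, -0.9]
grip_width: 0.0854
tcp [0.574  0.1096 0.2783] heading 73.77 shift mm [0. 0. 0.] turn -107.78 tilt deg 4.27
[ 0.156  0.296 -0.131  1.145  0.074  2.009] [-0.013  0.073 -0.997]
```

The commanded pose itself has kept a 4.3° sideways lean, which is all in joint 5. Rows cannot tilt the tool back directly. The lean came from pushing at joint 6's upper limit, so by symmetry its lower limit should undo it. I'll do that up high in free space.

```bash
for i in 1 2 3 4; do :; done
python3 -m handwheel '[[[0,0,0],-8.5],[[0,0,0],-17],[[0,0,0],-25.5],[[0,0,0],-34],[[0,0,0],-42.5],[[0,0,0],-51],[[0,0,0],-59.5],[[0,0,0],-68]]' >/dev/null
python3 -m handwheel '[[[0,0,0],-8.5],[[0,0,0],-17],[[0,0,0],-25.5],[[0,0,0],-34],[[0,0,0],-42.5],[[0,0,0],-51],[[0,0,0],-59.5],[[0,0,0],-68]]' >/dev/null
python3 -m handwheel '[[[0,0,0],-8.5],[[0,0,0],-17],[[0,0,0],-25.5],[[0,0,0],-34],[[0,0,0],-42.5],[[0,0,0],-51],[[0,0,0],-59.5],[[0,0,0],-68]]' >/dev/null
python3 -m handwheel '[[[0,0,0],-8.5],[[0,0,0],-17],[[0,0,0],-25.5],[[0,0,0],-34],[[0,0,0],-42.5],[[0,0,0],-51],[[0,0,0],-59.5],[[0,0,0],-68]]' 
python3 - <<'E'
from cell import manip
from h import *
o=manip.get_obs()
plan(o,o["ee_pos"],181.55);print(o["qpos"].round(4),Rq(o["ee_rot"]).round(3)[:,2])
E
```

```text
time_s: 9.9
ee_pos: [0.574, 0.1096, 0.2783]
ee_rot: [-0.036, 0.992, -0.123, -0.011]
contact_force: [0.8, 0.8, 0.4]
grip_width: 0.0852
tcp [0.574  0.1096 0.2783] heading -14.09 shift mm [0. 0. 0.] turn 164.36 tilt deg 4.27
[ 0.1558  0.2959 -0.1313  1.1452  0.0745 -2.7389] [-0.013  0.073 -0.997]
```

```bash

python3 -m handwheel '[[[0,0,0],-8],[[0,0,0],-16],[[0,0,0],-23],[[0,0,0],-27],[[0,0,0],-31],[[0,0,0],-33],[[0,0,0],-33],[[0,0,0],-33]]' 
python3 - <<'E'
from cell import manip
from h import *
o=manip.get_obs()
plan(o,o["ee_pos"],181.55);print(o["qpos"].round(4),Rq(o["ee_rot"]).round(3)[:,2])
E
```

```text
time_s: 10.7
ee_pos: [0.562, 0.1542, 0.2776]
ee_rot: [-0.018, 0.992, 0.125, 0.002]
contact_force: [0.3, 0.4, 0.0]
grip_width: 0.0854
tcp [0.562  0.1542 0.2776] heading 14.38 shift mm [0. 0. 0.] turn -167.17 tilt deg 2.11
[ 0.252   0.2862 -0.1448  1.1314  0.0358 -3.1406] [-0.001  0.037 -0.999]
```

That works: joint 5 has halved, from 0.0745 to 0.0358. I'll ask for the rest.

```bash

python3 -m handwheel '[[[0,0,0],-3],[[0,0,0],-6],[[0,0,0],-9],[[0,0,0],-9.3],[[0,0,0],-9.3],[[0,0,0],-9.3],[[0,0,0],-9.3],[[0,0,0],-9.3]]' 
python3 - <<'E'
from cell import manip
from h import *
o=manip.get_obs()
plan(o,o["ee_pos"],181.55);print(o["qpos"].round(4),Rq(o["ee_rot"]).round(4)[:,2])
E
```

```text
time_s: 11.5
ee_pos: [0.5468, 0.1958, 0.2772]
ee_rot: [-0.0, 0.985, 0.171, 0.006]
contact_force: [0.4, -0.3, -0.1]
grip_width: 0.0855
tcp [0.5468 0.1958 0.2772] heading 19.69 shift mm [0. 0. 0.] turn -161.86 tilt deg 0.71
[ 3.4460e-01  2.8010e-01 -1.5350e-01  1.1249e+00 -2.0000e-03 -3.1406e+00] [ 0.0122  0.0023 -0.9999]
```

```bash

python3 - <<'E'
from cell import manip
from h import *
plan(manip.get_obs(),[0.569,0.119,0.277],1.55)
E
```

```text
tcp [0.5468 0.1958 0.2772] heading 19.69 shift mm [-5.  79.7  0.3] turn 18.14 tilt deg 0.71
```

```bash

python3 -m handwheel '[[[-1,10,0],4],[[-2,30,0],9],[[-3,50,0],14],[[-4,70,0],18],[[-5,80,0],18],[[-5,80,0],18],[[-5,80,0],18],[[-5,80,0],18]]' 
python3 - <<'E'
from cell import manip
from h import *
o=manip.get_obs()
c=manip.capture("wrist"); cv2.imwrite("pics/w4.png",c["pixels"][:,:,::-1])
T=np.eye(4);T[:3,:3]=Rq(o["ee_rot"]);T[:3,3]=o["ee_pos"]; P=T@c["hand_eye"]
w=cloud(c,P); x,y,z=[w[...,i] for i in range(3)]
m=((z>0.145)&(z<.16)&(abs(y-.119)<.06)&(abs(x-.57)<.06)).astype(np.uint8); 
m=m.astype(bool); print(np.argwhere(m).min(0),np.argwhere(m).max(0))
f=w[m]; print("fin",cv2.minAreaRect((f[:,:2]*1000).astype(np.float32)),np.median(f[:,2]))
plan(o,[*(np.median(f[:,:2],0)),0.203],1.55);print(o["qpos"].round(3))
E
```

```text
time_s: 12.3
ee_pos: [0.5688, 0.1201, 0.2773]
ee_rot: [-0.001, 1.0, 0.016, 0.006]
contact_force: [-0.2, -0.5, 0.2]
grip_width: 0.0853
[215 308] [310 335]
fin ((569.5819091796875, 119.94740295410156), (49.58478927612305, 13.64383602142334), 1.5306264162063599) 0.15120223278433764
tcp [0.5688 0.1201 0.2773] heading 1.83 shift mm [ 1.5  0.2 74.3] turn 0.28 tilt deg 0.71
[ 0.208  0.281 -0.152  1.125  0.    -2.966]
```

View pics/w4.png

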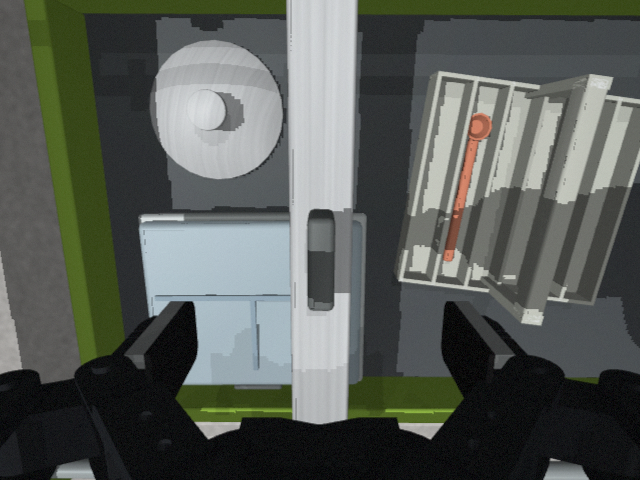

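The fin is at (321,260), centred between the jaws. The rack and its handle, from (600,85) to (532,315), are already uncovered. Next I descend and grip.

```bash

python3 -m handwheel '[[[1,0,20],0],[[1,0,45],0],[[1,0,65],0],[[1,0,74],0],[[1,0,74],0],[[1,0,74],0],[[1,0,74],0],[[1,0,74],0]]' 
python3 -m handwheel '[[[0,0,0],0],[[0,0,0],0],[[0,0,0],0],[[0,0,0],0],[[0,0,0],0],[[0,0,0],0],[[0,0,0],0],[[0,0,0],0]]' 1 25
python3 -m handwheel '[[[0,-6,0],0],[[0,-16,0],0],[[0,-30,0],0],[[0,-46,0],0],[[0,-62,0],0],[[0,-76,0],0],[[0,-86,0],0],[[0,-90,0],0]]'
```

```text
time_s: 13.15
ee_pos: [0.5715, 0.1198, 0.2045]
ee_rot: [-0.001, 1.0, 0.015, 0.007]
contact_force: [0.0, -0.5, 0.7]
grip_width: 0.0854
time_s: 13.95
ee_pos: [0.5708, 0.1196, 0.2034]
ee_rot: [-0.001, 1.0, 0.015, 0.006]
contact_force: [-0.9, 0.8, 2.5]
grip_width: 0.0134
time_s: 14.75
ee_pos: [0.5682, 0.2111, 0.2034]
ee_rot: [-0.001, 1.0, 0.016, 0.006]
contact_force: [2.7, -2.0, -0.2]
grip_width: 0.0138
```

```bash

python3 -m handwheel '[[[0,-2,0],0],[[0,-5,0],0],[[0,-8,0],0],[[0,-11,0],0],[[0,-13,0],0],[[0,-15,0],0],[[0,-16,0],0],[[0,-16,0],0]]'
python3 -m handwheel '[[[0,-1,0],0],[[0,-1,0],0],[[0,-2,0],0],[[0,-2,0],0],[[0,-3,0],0],[[0,-3,0],0],[[0,-4,0],0],[[0,-4,0],0]]'
```

```text
time_s: 15.55
ee_pos: [0.5679, 0.2202, 0.2034]
ee_rot: [0.005, 1.0, 0.014, 0.007]
contact_force: [4.2, -20.7, 3.5]
grip_width: 0.0134
time_s: 16.35
ee_pos: [0.5679, 0.2208, 0.2033]
ee_rot: [0.008, 1.0, 0.012, 0.007]
contact_force: [3.9, -32.3, 5.0]
grip_width: 0.0135
```

The divider has stopped hard (−32 N at y≈0.2207). I'll relax, open and rise, then check in the pictures that it really is at the end stop.

```bash

python3 -m handwheel '[[[0,3,0],0],[[0,6,0],0],[[0,6,0],0],[[0,6,0],0],[[0,6,0],0],[[0,6,0],0],[[0,6,0],0],[[0,6,0],0]]'
python3 -m handwheel '[[[0,0,0],0],[[0,0,0],0],[[0,0,0],0],[[0,0,0],0],[[0,0,-10],0],[[0,0,-30],0],[[0,0,-50],0],[[0,0,-75],0]]' 0
python3 - <<'E'
from cell import manip
from h import *
o=manip.get_obs()
c=manip.capture("wrist"); cv2.imwrite("pics/w5.png",c["pixels"][:,:,::-1])
T=np.eye(4);T[:3,:3]=Rq(o["ee_rot"]);T[:3,3]=o["ee_pos"]; P=T@c["hand_eye"]
w=cloud(c,P); x,y,z=[w[...,i] for i in range(3)]
m=((z>0.145)&(z<.16)&(abs(y-.22)<.05)&(abs(x-.57)<.06)); 
f=w[m]; print("fin",cv2.minAreaRect((f[:,:2]*1000).astype(np.float32)),np.median(f[:,2]))
plan(o,o["ee_pos"],1.55)
c=manip.capture("side"); cv2.imwrite("pics/side5.png",cv2.resize(c["pixels"][200:400,80:300,::-1],None,fx=2.7,fy=2.7))
c=manip.capture("top"); cv2.imwrite("pics/top5.png",c["pixels"][:,:,::-1]);np.savez("pics/top5.npz",**c)
E
```

```text
time_s: 17.15
ee_pos: [0.568, 0.2199, 0.2034]
ee_rot: [0.003, 1.0, 0.014, 0.007]
contact_force: [2.9, -14.7, -0.5]
grip_width: 0.0135
time_s: 17.95
ee_pos: [0.5663, 0.2235, 0.2794]
ee_rot: [-0.001, 1.0, 0.015, 0.006]
contact_force: [0.0, 0.1, -0.2]
grip_width: 0.0854
fin ((566.7892456054688, 219.66290283203125), (49.56209182739258, 13.738941192626953), 1.6207876205444336) 0.15113330057983948
tcp [0.5663 0.2235 0.2794] heading 1.77 shift mm [0. 0. 0.] turn 0.22 tilt deg 0.66
```

View pics/w5.png

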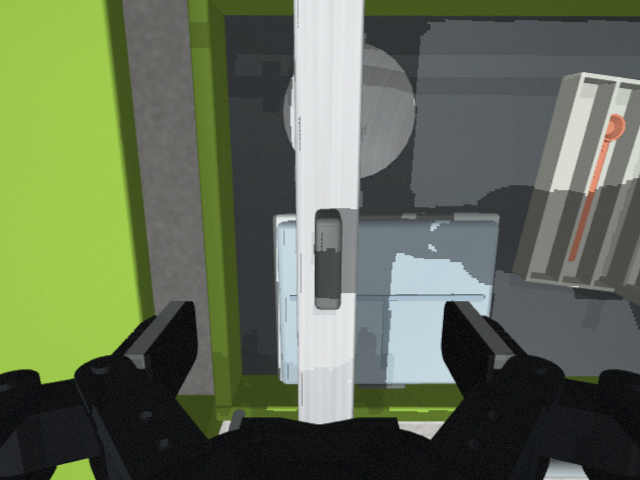

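View pics/side5.png

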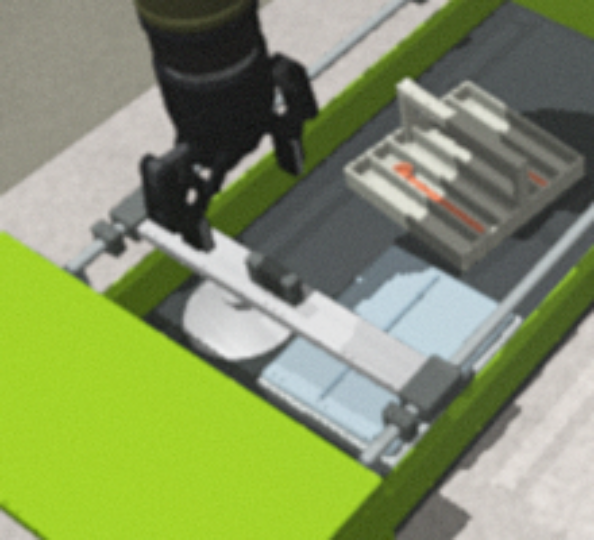

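View pics/top5.png

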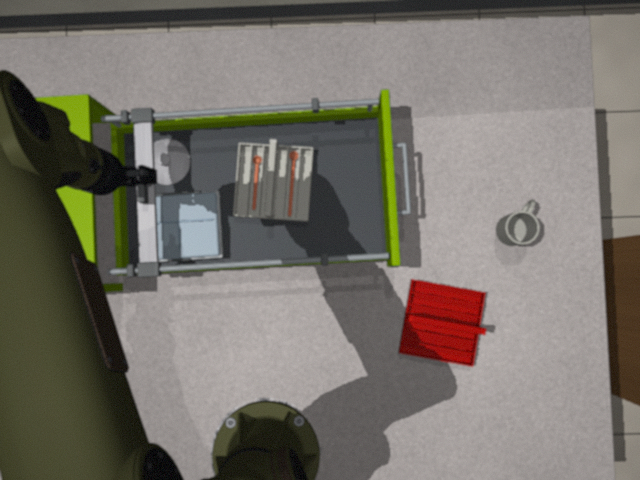

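```bash
python3 - <<'E'
from h import *
c=dict(np.load("pics/top5.npz")); im=c["pixels"][:,:,::-1]
a=cv2.resize(im[95:135,100:170],None,fx=8,fy=8,interpolation=cv2.INTER_CUBIC);b=cv2.resize(im[250:290,100:170],None,fx=8,fy=8,interpolation=cv2.INTER_CUBIC)
cv2.imwrite("pics/t5c.png",np.vstack([a,b])[:600])
w=cloud(c); hsv=cv2.cvtColor(c["pixels"],cv2.COLOR_RGB2HSV);x,y,z=[w[...,i] for i in range(3)]
g=(hsv[...,0]>30)&(hsv[...,0]<55)&(hsv[...,1]>100)
q=w[g&(z>.12)&(z<.132)&(y<-.2)&(abs(x-.57)<.1)]; print("front top",np.percentile(q[:,1],[5,50,95]),q.mean(0))
q=w[g&(z>.152)&(z<.164)&(y>.2)]; print("cab y",np.percentile(q[:,1],[1,50,99]),len(q))
q=w[g&(z>.054)&(z<.066)&(y>.2)&(y<.34)&(abs(x-.57)<.12)]; print("back wall",np.percentile(q[:,1],[5,50,95]),len(q))
E
```

```text
front top [-0.28609245 -0.27744555 -0.26897073] [ 0.56963757 -0.2775049   0.12502989]
cab y [0.31323912 0.33938187 0.41327342] 2667
back wall [0.29498333 0.30157838 0.308874  ] 492
```

View pics/t5c.png

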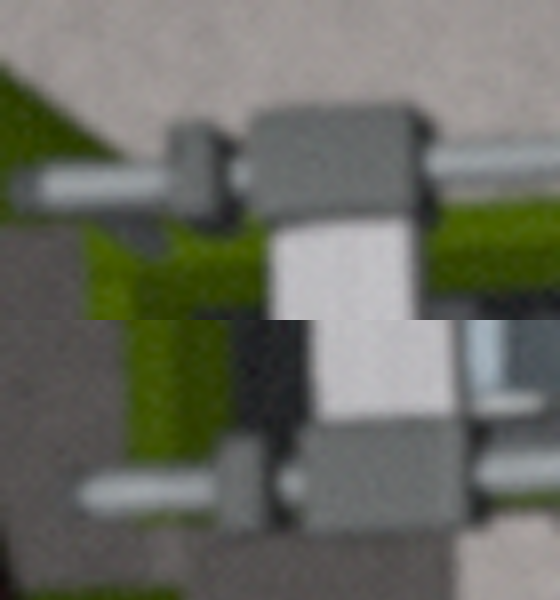

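The fin is at y=0.2197. The front panel, back wall and cabinet put the 200 mm mark at 0.2215, 0.2186 and 0.218. With the 32 N resistance on top of that, the divider is at its stop, although the pictures show a small gap to the decorative rail collars at (127,117) and (130,270). Now to the rack with a half turn, which leaves joint 6 mid-range.

```bash

python3 -m handwheel '[[[2,20,0],8.5],[[5,55,0],17],[[8,95,0],25.5],[[11,135,0],34],[[14,175,0],42.5],[[16,215,0],51],[[18,245,0],59.5],[[19,258,0],68]]'
python3 -m handwheel '[[[0,0,0],8.5],[[0,0,0],17],[[0,0,0],25.5],[[0,0,0],34],[[0,0,0],42.5],[[0,0,0],51],[[0,0,0],59.5],[[0,0,0],60]]'
python3 -m handwheel '[[[0,0,0],8.5],[[0,0,0],17],[[0,0,0],25.5],[[0,0,0],34],[[0,0,0],42.5],[[0,0,0],51],[[0,0,0],58],[[0,0,0],59.3]]'
python3 - <<'E'
from cell import manip
from h import *
o=manip.get_obs()
plan(o,[.593,-.034,.279],174.4); print(o["qpos"].round(3),Rq(o["ee_rot"])[:,2].round(4))
c=manip.capture("wrist"); cv2.imwrite("pics/w6.png",c["pixels"][:,:,::-1])
c["M"]=Rq(o["ee_rot"]);c["p"]=o["ee_pos"]; np.savez("pics/w6.npz",**c)
E
```

```text
time_s: 18.9
ee_pos: [0.5932, -0.0365, 0.2774]
ee_rot: [-0.004, 0.835, -0.55, 0.004]
contact_force: [0.6, 0.0, -0.5]
grip_width: 0.0855
time_s: 19.7
ee_pos: [0.5932, -0.0338, 0.2774]
ee_rot: [0.005, -0.452, 0.892, -0.001]
contact_force: [-0.3, -0.0, -0.2]
grip_width: 0.0853
time_s: 20.5
ee_pos: [0.5934, -0.0338, 0.2778]
ee_rot: [0.006, 0.048, 0.999, 0.002]
contact_force: [-0.8, 0.1, -1.2]
grip_width: 0.0853
tcp [ 0.5934 -0.0338  0.2778] heading 174.55 shift mm [ 0.3 -0.2 -1.2] turn 0.15 tilt deg 0.67
[-0.058  0.306 -0.118  1.136  0.003  0.037] [ 0.0114  0.0025 -0.9999]
```

View pics/w6.png

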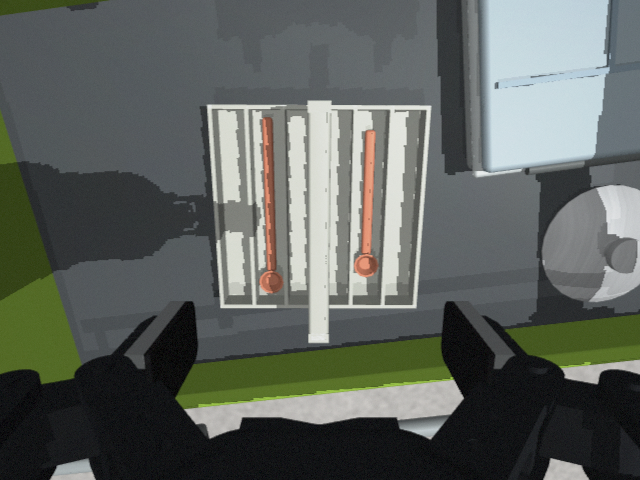

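The handle bar runs from (319,103) to (318,342), midway between the jaws, with both spoons in their lanes at (268,200) and (368,200). Now I locate the handle precisely, using depth plus a second viewpoint (w1 and the top view for the rack outline).

```bash
python3 - <<'E'
from cell import manip
from h import *
c=dict(np.load("pics/w6.npz")); T=np.eye(4);T[:3,:3]=c["M"];T[:3,3]=c["p"]; P=T@c["hand_eye"]
w=cloud(c,P);x,y,z=[w[...,i] for i in range(3)]
m=(z>.084)&(z<.1)&(abs(x-.593)<.1)&(abs(y+.034)<.04); ij=np.argwhere(m)
q=w[m]; r=cv2.minAreaRect((q[:,:2]*1000).astype(np.float32)); print("wrist handle",r,"z",np.percentile(q[:,2],[5,50,95]).round(4), ij.min(0),ij.max(0))
print("ends ray",ray(c,[[319,102],[318,342]],.092,P).round(4), ray(c,[[319,102],[318,342]],.092,P).mean(0).round(4))
print("rack base from corners z=.036",ray(c,[[208,106],[431,106],[416,307],[222,307]],.036,P).round(4).tolist(),ray(c,[[208,106],[431,106],[416,307],[222,307]],.036,P).mean(0).round(4))
t=manip.capture("top"); np.savez("pics/top6.npz",**t); cv2.imwrite("pics/top6.png",cv2.resize(t["pixels"][120:250,200:350,::-1],None,fx=4,fy=4))
s=manip.capture("side"); np.savez("pics/side6.npz",**s); cv2.imwrite("pics/side6.png",cv2.resize(s["pixels"][180:340,140:340,::-1],None,fx=3.5,fy=3.5))
t5=dict(np.load("pics/top5.npz"))
for n,cc in [("top5",t5),("side6",s)]:
    w=cloud(cc);x,y,z=[w[...,i] for i in range(3)]
    px=cc["pixels"].astype(int)
    m=(z>.08)&(z<.1)&(abs(x-.593)<.1)&(abs(y+.034)<.04)&(px.max(-1)-px.min(-1)<35)
    q=w[m]; print(n,len(q),cv2.minAreaRect((q[:,:2]*1000).astype(np.float32)),np.median(q,0).round(4))
print(manip.get_obs()["time_s"])
E
```

```text
wrist handle ((593.0528564453125, -32.45417785644531), (14.031354904174805, 160.71690368652344), 84.3765869140625) z [0.09   0.0913 0.0925] [100 308] [342 331]
ends ray [[ 0.5143 -0.025   0.092 ]
 [ 0.6718 -0.0408  0.092 ]] [ 0.593  -0.0329  0.092 ]
rack base from corners z=.036 [[0.5066, -0.1046, 0.036], [0.5219, 0.0557, 0.036], [0.6793, 0.04, 0.036], [0.6638, -0.1196, 0.036]] [ 0.5929 -0.0321  0.036 ]
top5 550 ((593.822265625, -31.865280151367188), (14.928276062011719, 160.15261840820312), 84.27621459960938) [ 0.5923 -0.0321  0.0911]
side6 409 ((592.50341796875, -32.708683013916016), (18.702075958251953, 163.005615234375), 84.7008285522461) [ 0.5874 -0.03    0.0921]
20.65
```

View pics/side6.png

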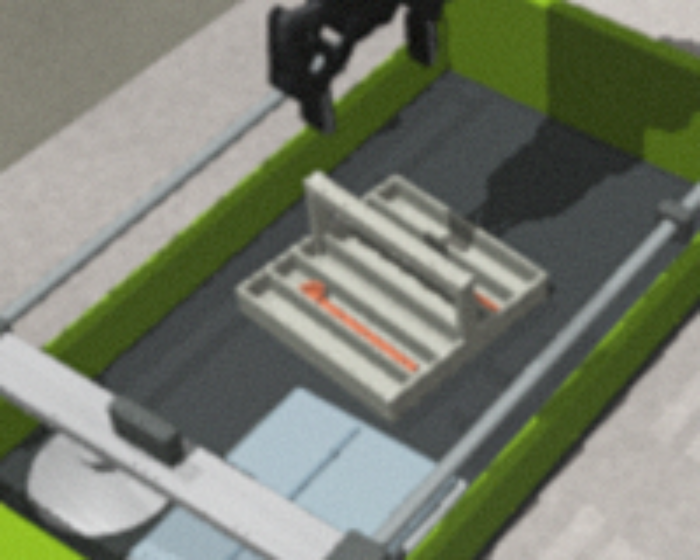

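```bash
python3 - <<'E'
from cell import manip
from h import *
plan(manip.get_obs(),[.5924,-.0326,.139],174.37)
E
```

```text
tcp [ 0.5935 -0.0338  0.278 ] heading 174.67 shift mm [  2.8   0.7 139. ] turn 0.30 tilt deg 0.69
```

```bash

python3 -m handwheel '[[[1,1,15],0.3],[[2,1,40],0.3],[[2,1,65],0.3],[[3,1,90],0.3],[[3,1,110],0.3],[[3,1,120],0.3],[[3,1,120],0.3],[[3,1,120],0.3]]'
python3 - <<'E'
from cell import manip
from h import *
plan(manip.get_obs(),[.5924,-.0326,.139],174.37)
E
```

```text
time_s: 21.45
ee_pos: [0.5927, -0.0324, 0.1589]
ee_rot: [0.006, 0.051, 0.999, 0.001]
contact_force: [1.1, 0.6, 0.7]
grip_width: 0.0851
tcp [ 0.5927 -0.0324  0.1589] heading 174.21 shift mm [ 0.5 -0.3 19.9] turn -0.16 tilt deg 0.76
```

```bash

python3 -m handwheel '[[[0,0,8],0],[[0,0,15],0],[[0,0,20],0],[[0,0,20],0],[[0,0,20],0],[[0,0,20],0],[[0,0,20],0],[[0,0,20],0]]'
python3 -m handwheel '[[[0,0,0],0],[[0,0,0],0],[[0,0,0],0],[[0,0,0],0],[[0,0,0],0],[[0,0,0],0],[[0,0,0],0],[[0,0,0],0]]' 1 60
python3 -m handwheel '[[[0,0,0],0],[[0,0,0],0],[[0,0,-1],0],[[0,0,-2],0],[[0,0,-4],0],[[0,0,-6],0],[[0,0,-8],0],[[0,0,-10],0]]'
python3 - <<'E'
from cell import manip
from h import *
o=manip.get_obs()
plan(o,[.5924,-.0326,.139],174.37); print(o["wrist_torque"].round(2),o["contact_force"].round(2))
c=manip.capture("wrist"); cv2.imwrite("pics/w7.png",c["pixels"][:,:,::-1])
E
```

```text
time_s: 22.25
ee_pos: [0.5926, -0.0323, 0.1384]
ee_rot: [0.006, 0.051, 0.999, 0.001]
contact_force: [0.3, 1.1, -0.2]
grip_width: 0.0853
time_s: 23.05
ee_pos: [0.5926, -0.0324, 0.1384]
ee_rot: [0.006, 0.051, 0.999, 0.001]
contact_force: [-0.6, -0.7, 2.7]
grip_width: 0.0129
time_s: 23.85
ee_pos: [0.5923, -0.0323, 0.1484]
ee_rot: [0.006, 0.051, 0.999, 0.001]
contact_force: [0.9, -1.1, -3.0]
grip_width: 0.0131
tcp [ 0.5923 -0.0323  0.1484] heading 174.15 shift mm [ 0.  -0.3  9.4] turn -0.22 tilt deg 0.71
[-0.05  0.07  0.04] [ 0.94 -1.14 -3.01]
```

View pics/w7.png

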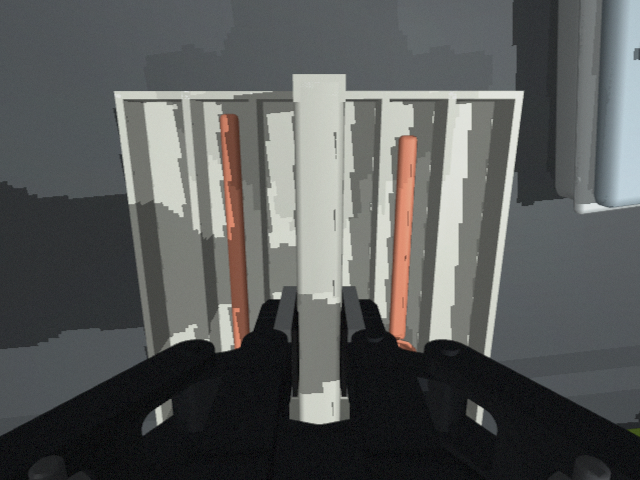

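The rack is in the jaws and level, with its far edge horizontal at row 95, and both spoons are in place. Lift force is about 3 N. I continue gently.

```bash

python3 -m handwheel '[[[0,0,-3],0],[[0,0,-9],0],[[0,0,-17],0],[[0,0,-26],0],[[0,0,-35],0],[[0,0,-43],0],[[0,0,-48],0],[[0,0,-50],0]]'
python3 -m handwheel '[[[0,0,-3],0],[[0,0,-9],0],[[0,0,-17],0],[[0,0,-26],0],[[0,0,-35],0],[[0,0,-43],0],[[0,0,-48],0],[[0,0,-50],0]]'
python3 -m handwheel '[[[0,0,-2],0],[[0,0,-6],0],[[0,0,-12],0],[[0,0,-18],0],[[0,0,-24],0],[[0,0,-28],0],[[0,0,-30],0],[[0,0,-30],0]]'
python3 - <<'E'
from cell import manip
from h import *
o=manip.get_obs()
plan(o,[.5924,-.0326,.139],174.37); print(o["wrist_torque"].round(2),o["contact_force"].round(2),o["grip_width"])
for n in ["wrist","side","top"]:
    c=manip.capture(n); c["M"]=Rq(o["ee_rot"]);c["p"]=o["ee_pos"]; np.savez(f"pics/{n}8.npz",**c); cv2.imwrite(f"pics/{n}8.png",c["pixels"][:,:,::-1])
E
```

```text
time_s: 24.7
ee_pos: [0.5921, -0.0325, 0.1991]
ee_rot: [0.007, 0.051, 0.999, 0.001]
contact_force: [0.5, -1.3, -3.2]
grip_width: 0.013
time_s: 25.5
ee_pos: [0.5915, -0.0326, 0.2491]
ee_rot: [0.007, 0.051, 0.999, 0.001]
contact_force: [0.3, -0.6, -3.6]
grip_width: 0.0132
time_s: 26.3
ee_pos: [0.5909, -0.0326, 0.2786]
ee_rot: [0.006, 0.051, 0.999, 0.001]
contact_force: [0.8, 0.3, -3.5]
grip_width: 0.013
tcp [ 0.5909 -0.0326  0.2786] heading 174.16 shift mm [  0.3  -0.3 139.6] turn -0.21 tilt deg 0.75
[-0.04  0.03 -0.02] [ 0.76  0.32 -3.48] 0.012972099674497197
```

View pics/side8.png

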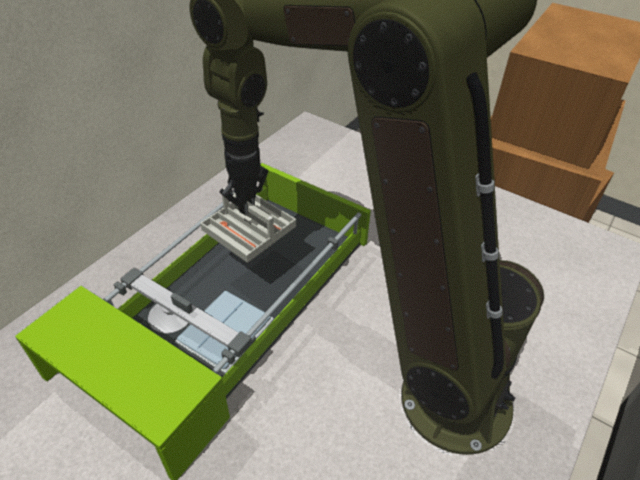

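View pics/wrist8.png

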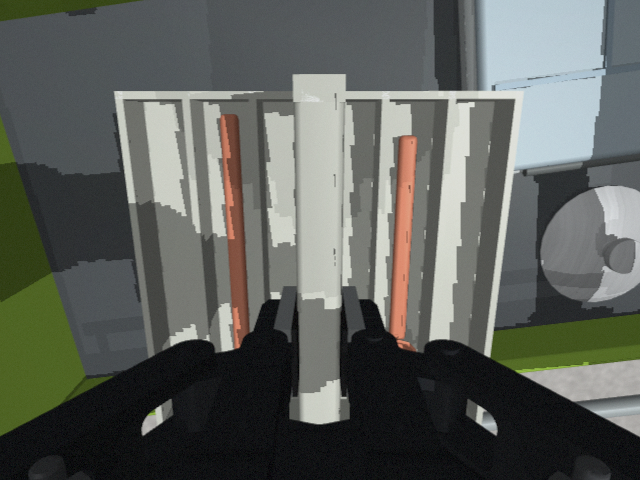

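View pics/top8.png

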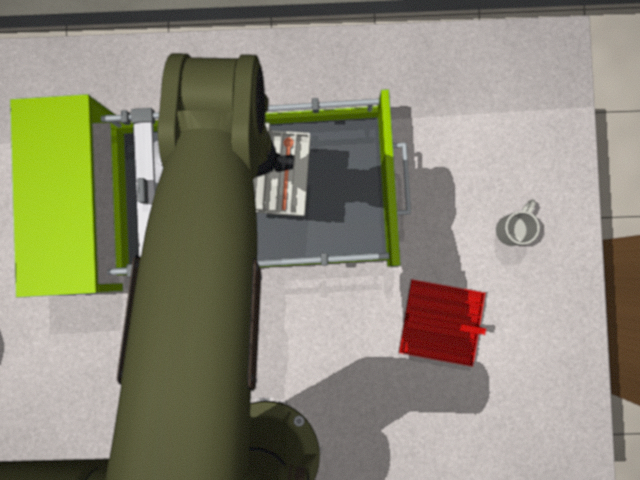

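The rack hangs level over the drawer with both spoons at (235,230) and (403,230). The divider is at the back, and the plate, lid and mug are where they were. I'll check level and height in numbers from the wall tops.

```bash
python3 - <<'E'
from cell import manip
from h import *
c=dict(np.load("pics/wrist8.npz")); T=np.eye(4);T[:3,:3]=c["M"];T[:3,3]=c["p"]; 
for n,cc,P in [("wrist",c,T@c["hand_eye"]),("side",dict(np.load("pics/side8.npz")),None)]:
    w=cloud(cc,P);x,y,z=[w[...,i] for i in range(3)]; px=cc["pixels"].astype(int)
    a=np.radians(-5.8); dx,dy=x-.592,y+.0325; u=dx*np.cos(a)+dy*np.sin(a); v=-dx*np.sin(a)+dy*np.cos(a)
    # outer walls: top surfaces
    m=(px.max(-1)-px.min(-1)<35)&(z>.16)&(z<.19)&(abs(u)<.082)&(abs(v)<.083)&((abs(v)>.077)|(abs(u)>.076))&(px.min(-1)>120)
    q=np.c_[u[m],v[m],z[m]]; keep=np.ones(len(q),bool)
    for k in range(6):
        A=np.c_[q[:,:2],np.ones(len(q))]; s=np.linalg.lstsq(A[keep],q[keep,2],rcond=None)[0]; r=q[:,2]-A@s; keep=(r>-.0015)&(r<.003)
    print(n,keep.sum(),"slopes deg",np.degrees(s[:2]).round(2),"wall top z",s[2].round(4),"base",(s[2]-.024).round(4),"u,v span",np.ptp(q[keep,:2],axis=0).round(3))
o=manip.get_obs(); print(o["time_s"],o["dq"].round(4))
E
```

```text
wrist 5425 slopes deg [-0.02  0.08] wall top z 0.1756 base 0.1516 u,v span [0.157 0.163]
side 156 slopes deg [-0.21  0.34] wall top z 0.1775 base 0.1535 u,v span [0.162 0.164]
26.45 [-0.0004  0.0028 -0.0009 -0.0002  0.001  -0.0016]
```

```bash
python3 - <<'E'
from cell import manip
from h import *
for n in ["side8","top8"]:
    cc=dict(np.load(f"pics/{n}.npz")); w=cloud(cc);x,y,z=[w[...,i] for i in range(3)]
    f=w[(z>.143)&(z<.16)&(abs(y-.22)<.03)&(abs(x-.567)<.035)]; print(n,len(f),"fin",f.mean(0).round(4))
a=np.load("pics/top0.npz")["pixels"].astype(int);b=np.load("pics/top8.npz")["pixels"].astype(int)
d=cv2.GaussianBlur(abs(a-b).sum(-1).astype(np.float32),(5,5),0)
print("mug diff",d[200:248,500:545].mean())
manip.hand_in()
E
```

```text
side8 163 fin [0.5642 0.2211 0.1511]
top8 193 fin [0.5668 0.2197 0.1502]
mug diff 99.07791
the job is handed in; nothing more can be done
```

```bash
python3 - <<'E'
from h import *
for n in ["top0","top5","top8"]:
    cc=dict(np.load(f"pics/{n}.npz")); w=cloud(cc);x,y,z=[w[...,i] for i in range(3)]
    f=w[195:255,490:555].reshape(-1,3); f=f[(f[:,2]>.06)&(f[:,2]<.1)]; g=cc["pixels"][200:248,500:545].mean((0,1)).round(0)
    print(n,"mug",np.median(f,0).round(4),"rgb",g)
E
```

```text
top0 mug [ 0.4796 -0.5632  0.0753] rgb [124. 121. 117.]
top5 mug [ 0.4796 -0.5634  0.0742] rgb [131. 128. 124.]
top8 mug [ 0.4802 -0.5624  0.0749] rgb [157. 154. 149.]
```

I slid the divider to its end stop and lifted the spoon rack by its handle. It was handed in at about 26.5 s, held still and level by the gripper alone over the drawer. No verdict was reported.

**What happened on the way:** on the first slide, joint 6 reached its limit, so the tool twisted and the divider stopped part-way. I let go, removed the tool's lean above the drawer, gripped the fin again and pushed until it would not move (about 32 N).

**Last checks:**
- **Rack level and height:** slopes were under 0.1° from the wrist camera and under 0.4° from the side camera. The base is about 152 mm up, against 121 mm for the rail tops.
- **Spoons and grip:** both spoons were in their lanes in the last wrist picture. The load at the wrist was about 3.5 N.
- **Divider:** still at world y of about 0.220–0.221, where I left it.
- **Bystanders:** the mug's position agreed within 1 mm before and after. A raw picture-difference check on the mug flagged a change. Its measured position had not moved and the picture was brighter, so I put that down to the arm's shadow. I checked the plate and lid only by eye, and both looked untouched.

**Doubts:**
- **Divider stop:** the pictures show a gap of a few millimetres between the runners and the collars on the rails. I took the divider to be at its stop because of the hard resistance and because its position matches the given 200 mm mark within 2 mm.
- **Tool lean:** the tool leans about 0.7° along the handle. The rack itself stayed level.

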